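Bolt the workshop strongbox shut

TASK

Lock the wooden strongbox: slide its barrel bolt across through the keeper on the lid, as far as the notch that lies just before the end stop of its slot (find the place by feel), then turn the handle forwards and fully down into the notch, and let go. Be gentle: do not force the bolt or handle against the steel plate, and leave the other things on the bench and on the box where they are.

Things in the scene. Friction and masses are not known exactly. Their poses are not given: they have to be found in the camera images.
- case: Wooden strongbox fixed to the bench, 204 (x) x 380 (y) x 90 mm high; shut lid on its left (+y) part, fixed deck on its right, seam at y +70 mm. Origin on the bench under the box, 102 mm behind its front face, which faces -x; it spans y -170 to +210 mm. On top, along the front edge, a steel barrel bolt slides along +y through a slotted steel gate plate into a keeper on the lid.
- bolt: The bolt: steel rod, 12 mm thick, 230 mm long, along its y axis; it slides along y. Origin on the rod's axis at the root of the handle, 108 mm above the bench, at x -72 mm in case; axes as case. Fully back it is at y -30 mm in case; the rod's end is 95 mm ahead (+y) of the origin. Moves against about 2.5 N of friction and stays where it is left.
- lever (a joint): Angle of the bolt's handle about the rod (rad): 0 = straight up, about 1.57 = level, pointing to the front (-x of case), down in the notch; negative = leaning to the back. It turns against about 0.035 N m of friction and stays where it is left.
- knob (a point): Centre of the handle's knob: dark steel cylinder, 16 mm thick, 24 mm long along the handle, centre 52 mm from the rod's axis (handle's end 64 mm from it), on a shaft 8 mm thick. With the handle up it stands free above the fences; down, it overhangs the front of the box. Gripped across y of bolt it can swivel between the pads as the handle turns.
- slot (a point): Fixed point on the rod's axis where bolt lies when fully back; axes as case. The gate plate's two fences, each 9 mm from the axis and 18 mm high above it, keep the handle within about 0.3 rad of upright along the slot; the plate's front is 22 mm in front of the axis. Forcing bolt or handle against the plate with more than 40 N (about 15 N at the knob when turning) spoils it.
- notch (a point): Mean place of the notch, 50 mm along y from slot. The plate is fixed up to 16 mm either way along y from there; where is not reported: feel or see. The front fence's notch is 10.6 mm wide (shaft 8 mm). A rigid end stop halts the handle 14 mm (+y) past the notch's centre: slide till it stops (6 N at the knob), ease back 14 mm, turn forwards. The seat holds the handle level.
- keeper (a point): Fixed centre of the keeper staple on the lid, 10 mm long in y, through which the rod passes; axes as case, 113 mm along y from slot.
- cup: Bystander: steel cup, 72 mm wide, 85 mm high; origin at its underside.
- jar_a: Bystander: white jar, 68 mm wide, 75 mm high; origin at its underside.
- jar_b: Bystander: smaller white jar, 56 mm wide, 55 mm high; origin at its underside.
- hammer: Bystander: hammer lying on the bench, 240 mm; origin at its underside below mid-length.
- driver: Bystander: screwdriver lying in front of the box, 170 mm; origin at its underside below mid-length.
- disc: Bystander: dark steel disc, 68 mm wide, 12 mm thick, lying on the deck of the box; origin at its underside.
- bezel: Bystander: brass ring, 40 mm wide, 12 mm high, lying on the lid of the box; origin at its underside.
- charcoal: Bystander: black soldering block, 75 x 45 x 28 mm; origin at its underside.

How it is judged:
By the outcome, as a careful person would: the job done as asked, in the order asked, and still so for the second after the job is handed in, with the robot touching nothing.
It also fails if it takes over 53 s, if anything falls off the work surface, if the arm or the gripper's body presses on something with over 40 N, if the wrist force passes 120 N, or if a joint passes its speed limit or range.

ROBOT

A 6-joint arm with a two-finger parallel gripper is mounted at the origin on the work surface. World frame = base frame: x ahead of the robot, y to its left, z up, the work surface at z = 0. Lengths are in m, angles in rad, forces in N, time in s.
With the tool pointing down it reaches from about 0.425 to 0.95 m from the base axis. Payload 3.5 kg.
Tool frame: the origin (TCP) lies between the finger pads; the fingertips stand 25 mm ahead of it and the grasp point (between the pads) lies 6 mm ahead of it (ctrl.finger_overhang is the distance from the TCP to the fingertips, in m); x points along the fingers, y is the direction in which the jaws open and shut, and the axes are right-handed (so a half turn about x gives the same grasp; the last joint's range is limited). The gripper opens to 85 mm and grips with 20 to 120 N. Pads are 22 mm wide; open, the fingers measure 114 mm over their backs; the gripper's body (76 mm by 85 mm) begins 54 mm behind the grasp point. The pads swing forward as they close: fully open they stand 13 mm farther back than shut.
Start: joints at [-1.286, 0.286, 1.577, -0, 1.279, -0.15], TCP at [0.284, -0.612, 0.256] pointing down, gripper open.
Joint ranges: [-2.77, 2.77], [-0.9, 2.22], [0.21, 2.48], [-1.53, 4.67], [0.24, 2.81], [-2.84, 2.84]. Speed limits (rad/s): [2.79, 2.79, 3.14, 3.14, 3.14, 3.14].

INTERFACE

Orientations are given as a unit quaternion [x, y, z, w].
In Python, from plant import ctrl gives the robot as it stands.
- The arm moves only by the tool play_rows, never from a script. Its argument "targets" is a list of rows, each an object with "delta_pos": the shift along the world's x, y, z normalised to -1 to 1, where 1 is 1000 mm, a list of three; "delta_rot": the turn, a rotation vector about the world's x, y, z normalised to -1 to 1, where 1 is pi rad, a list of three; "claw": the finger opening in mm, from 0 to 85.4. In form: [{"delta_pos": [tx, ty, tz], "delta_rot": [wx, wy, wz], "claw": claw}, ...]. A call has 1 to 20 rows; each row is the pose to reach, as a shift and turn from the pose measured when the call began, turning the shorter way round; what a row does not reach only later rows make up. A row lasts 1/12 s, in which the tool goes at most 41.7 mm and 7.16 degrees, less where a joint would pass 70% of its speed; a pose out of reach is approached as far as the arm can. A call with a number of a shift or a turn outside -1 to 1 is refused whole. A call with a gripper value outside its range is refused whole. The fingers move at their own pace and stop on an object; "newtons" is the grip in N (left out, the last holds). Time passes only in rows, so rows that repeat a pose let the fingers close. It gives the time, the measured TCP pose, the force and the opening at its end, in the units of the state.
- ctrl.get_state(): the state, without advancing time (a new reading comes with each control period).
- ctrl.read_camera(name): name is "side" or "top"; returns the picture (420x560x3 uint8, blue, green, red); there is no depth.
- ctrl.calibration(name): a dict with "fx", "fy", "cx", "cy" (pixels), "k1" (the pictures are not rectified: a ray, as slopes to the right and down, at radius r is drawn at 1 + k1 r^2 times it, then the intrinsics apply), "camera_from_world" (4x4, takes a point from world to camera coordinates). Camera axes: x right, y down, z forward; pixel columns grow to the right and rows downward; lengths in m; the calibration is good to about 2 mm. A picture is of the moment at which its call begins. calibration takes no time and is no camera call.
- ctrl.sign_off(): hands the job in, once; it reports no verdict.
The state is a dict: "time": time; "qpos": joint angles; "dq": joint speeds; "joint_efforts": joint torques, N m; "eef_pos": TCP position; "tcp_rot": TCP orientation; "contact_force": force on the tool from outside, world axes, zero at the start; "wrist_torque": the same for the moment, N m; "opening": opening from 0.0 (shut) to 1.0 (fully open).
Only numpy, scipy, OpenCV 4.12 (cv2) and the standard library are available. Lean on these libraries where they do the work, as an engineer would, in place of code of your own. Each camera call takes 0.05 s, during which the arm holds its last target. There are 200 camera calls.

## Working session

There is one attempt and no reset: what is moved stays moved. The work goes in short steps, Python scripts to look and compute and a tool call to move; the robot and the scene stay as the last step left them, time stands still between calls to the robot, and variables do not carry over. Pictures are saved under pics/ and viewed, about 8 in all and at most 12, crops included, and the job is handed in when it is done.

Besides the shell and the picture viewer there is one more tool, called as name(argument=value, ...) on one line, values as JSON. play_rows: Moves the arm, as the interface text tells. Its arguments: {"type":"object","properties":{"targets":{"type":"array"},"newtons":{"type":"number"}},"required":["targets"]}

```bash
mkdir -p pics; ls; cat > h.py <<'E'
import numpy as np, cv2
from plant import ctrl
def ray(n,u,v):
    c=ctrl.calibration(n); K=np.array([[c["fx"],0,c["cx"]],[0,c["fy"],c["cy"]],[0,0,1.]])
    p=cv2.undistortPoints(np.array([[[u,v]]],float),K,np.array([c["k1"],0,0,0.]))[0,0]
    # note: k1 on slopes r (same as OpenCV model)
    T=np.array(c["camera_from_world"]); R=T[:3,:3]
    return -R.T@T[:3,3], R.T@np.array([p[0],p[1],1.])
def onz(n,u,v,z):
    o,d=ray(n,u,v); return o+d*(z-o[2])/d[2]
def proj(n,P):
    c=ctrl.calibration(n); K=np.array([[c["fx"],0,c["cx"]],[0,c["fy"],c["cy"]],[0,0,1.]])
    T=np.array(c["camera_from_world"])
    return cv2.projectPoints(np.array(P,float).reshape(-1,3),cv2.Rodrigues(T[:3,:3])[0],T[:3,3],K,np.array([c["k1"],0,0,0.]))[0][:,0]
def tri(a,b):
    (o1,d1),(o2,d2)=ray("top",*a),ray("side",*b)
    s=np.linalg.lstsq(np.c_[d1,-d2],o2-o1,rcond=None)[0]
    p,q=o1+s[0]*d1,o2+s[1]*d2; return (p+q)/2,np.linalg.norm(p-q)
E
python3 - <<'E'
from h import *
for n in("top","side"): cv2.imwrite(f"pics/{n}0.png",ctrl.read_camera(n)); print(n,ctrl.calibration(n))
print(ctrl.get_state())
E
```

```text
pics
top {'fx': 417.54915130650875, 'fy': 417.54915130650875, 'cx': 285.1182635852423, 'cy': 212.49983294547155, 'k1': -0.07577317992805851, 'camera_from_world': array([[ 0.0042812 , -0.99989851, -0.01358863,  0.01276725],
       [-0.98418271, -0.00180648, -0.1771472 ,  0.51924365],
       [ 0.17710467,  0.01413209, -0.98409055,  1.24554868],
       [ 0.        ,  0.        ,  0.        ,  1.        ]])}
side {'fx': 393.36532776867995, 'fy': 393.36532776867995, 'cx': 269.4815751113815, 'cy': 197.03061852516979, 'k1': -0.0008128314177552913, 'camera_from_world': array([[-0.73912382, -0.67351399,  0.00865362,  0.39030723],
       [-0.50178805,  0.54200794, -0.67411879,  0.33295751],
       [ 0.4493381 , -0.50259954, -0.73857225,  0.98371511],
       [ 0.        ,  0.        ,  0.        ,  1.        ]])}
{'time': 0.1, 'qpos': array([-1.28599312e+00,  2.87139870e-01,  1.57804695e+00, -3.62290339e-06,
        1.27861365e+00, -1.49969566e-01]), 'dq': array([ 6.44672609e-05, -2.68475143e-03, -3.19665960e-03, -9.00135438e-04,
       -1.27837949e-03, -1.04811750e-03]), 'joint_efforts': array([ 1.59077466e-03, -4.07293439e+01, -2.93699312e+01, -1.06765951e-04,
        3.40567443e-03,  9.84590649e-07]), 'eef_pos': array([ 0.2842015 , -0.61164765,  0.25503472]), 'tcp_rot': array([-0.69041035, -0.15328656,  0.69051797, -0.1517291 ]), 'contact_force': array([ 0.7129015 , -0.18836121,  0.59131222]), 'wrist_torque': array([ 0.0276309 , -0.06072328,  0.10722133]), 'opening': 0.9975105777324488}
```

View pics/top0.png

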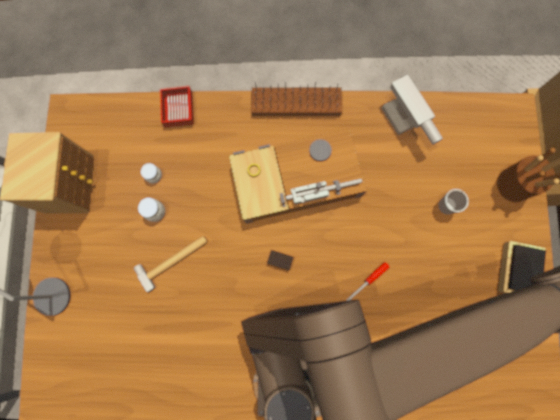

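View pics/side0.png

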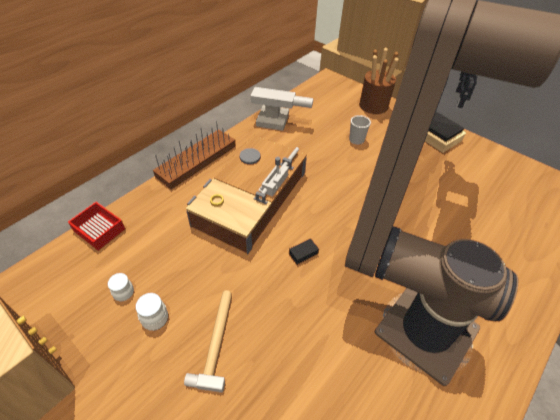

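The top view shows the box around (300,180) and the bolt running from (282,200) to (360,182). The side view shows the bolt around (275,175). Next I'll zoom in on both.

```bash
python3 - <<'E'
from h import *
t=cv2.imread("pics/top0.png")[135:235,220:375]; s=cv2.imread("pics/side0.png")[135:255,180:330]
a=cv2.resize(t,None,fx=5,fy=5,interpolation=cv2.INTER_CUBIC);b=cv2.resize(s,None,fx=5,fy=5,interpolation=cv2.INTER_CUBIC)
cv2.imwrite("pics/c1.png",a);cv2.imwrite("pics/c2.png",b)
E
```

```text
(no output)
```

View pics/c1.png

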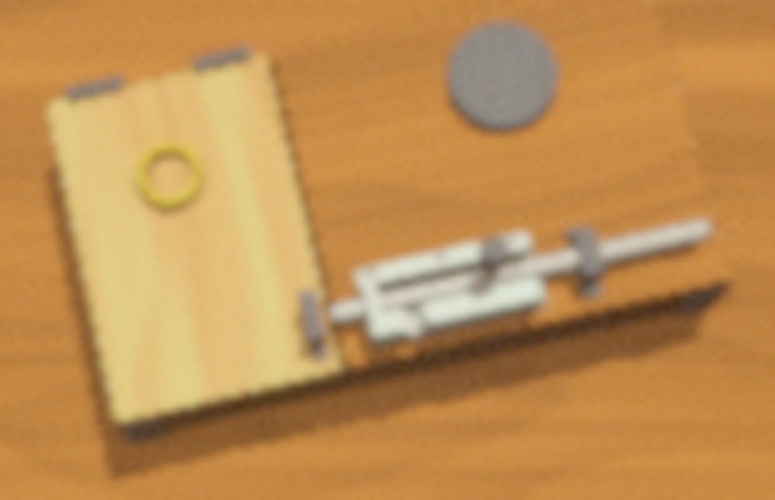

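View pics/c2.png

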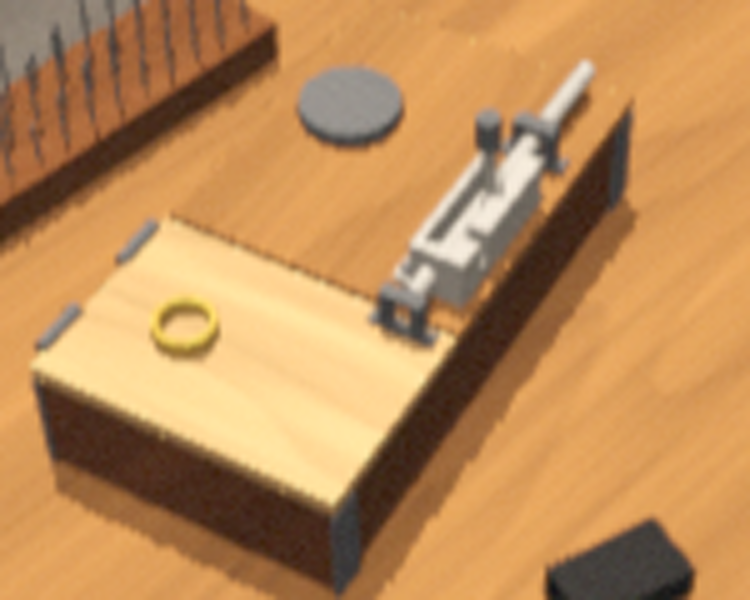

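```bash
python3 - <<'E'
from h import *
T=lambda x,y:(220+(x-2)/5,135+(y-2)/5); S=lambda x,y:(180+(x-2)/5,135+(y-2)/5)
for nm,p,z in [("tail",(710,229),.108),("head",(335,312),.108),("frontleft",(118,424),.09),("frontseam",(343,374),.09),("frontright",(727,287),.09),("backleft",(50,100),.09),("backseam",(264,55),.09)]:
    print(nm,onz("top",*T(*p),z).round(4))
print("knob",tri(T(492,249),S(488,131)))
for p,z in [((338,505),.09),((170,215),.09),((36,375),.09),((455,340),.09)]: print(onz("side",*S(*p),z).round(4))
a=onz("top",*T(710,229),.108);b=onz("top",*T(335,312),.108);d=b-a;L=np.hypot(*d[:2]);print(L,np.arctan2(-d[0],d[1]),a+d/L*.135)
p=onz("top",*T(118,424),.09);q=onz("top",*T(727,287),.09);d=p-q;print(np.hypot(*d[:2]),np.arctan2(-d[0],d[1]))
# notch in front fence, top ~ z .126
for w in [(372,327),(420,322),(430,310),(545,293),(365,270),(530,238)]: print(w,onz("top",*T(*w),.126).round(4))
E
```

```text
tail [ 0.606  -0.2146  0.108 ]
head [0.5548 0.0093 0.108 ]
frontleft [0.4902 0.1388 0.09  ]
frontseam [0.5208 0.0046 0.09  ]
frontright [ 0.5746 -0.2269  0.09  ]
backleft [0.6922 0.1855 0.09  ]
backseam [0.721  0.0539 0.09  ]
knob (array([ 0.5780172 , -0.08235093,  0.15827446]), np.float64(0.00623547051944603))
[0.4843 0.1387 0.09  ]
[0.7165 0.0504 0.09  ]
[0.6761 0.19   0.09  ]
[0.5181 0.0072 0.09  ]
0.22964810550654446 0.22463633191550367 [ 0.57590171 -0.08298666  0.108     ]
0.3753698072791215 0.2268506228928654
(372, 327) [ 0.542  -0.0125  0.126 ]
(420, 322) [ 0.545  -0.0405  0.126 ]
(430, 310) [ 0.5522 -0.0464  0.126 ]
(545, 293) [ 0.5625 -0.1137  0.126 ]
(365, 270) [ 0.5761 -0.0084  0.126 ]
(530, 238) [ 0.5956 -0.1054  0.126 ]
```

```bash
cat >> h.py <<'E'
from scipy.spatial.transform import Rotation as Ro
th=.225; Y=np.array([-np.sin(th),np.cos(th),0]); X=np.array([np.cos(th),np.sin(th),0])
def rotto():
    R=Ro.from_quat(ctrl.get_state()["tcp_rot"]); M=R.as_matrix(); out=[]
    for s in(1,-1):
        x=np.array([0,0,-1.]);y=s*Y;D=Ro.from_matrix(np.c_[x,y,np.cross(x,y)]); out.append((D*R.inv()).as_rotvec())
    return M.round(3),np.array(out)/np.pi
E
python3 - <<'E'
from h import *
M,o=rotto();print(M);print(o.round(4))
p=ctrl.get_state()["eef_pos"];k=np.array([.577,-.0825,.166]);print(p,k-p)
E
```

```text
[[-0.001  0.421 -0.907]
 [ 0.002 -0.907 -0.421]
 [-1.    -0.002 -0.   ]]
[[ 2.000e-04 -1.000e-03  9.332e-01]
 [-7.000e-04 -1.000e-04 -6.680e-02]]
[ 0.2842015  -0.61164765  0.25503472] [ 0.2927985   0.52914765 -0.08903472]
```

play_rows(targets=[{"delta_pos":[0.293,0.529,0],"delta_rot":[-0.0007,0,-0.067],"claw":45},{"delta_pos":[0.293,0.529,0],"delta_rot":[-0.0007,0,-0.067],"claw":45},{"delta_pos":[0.293,0.529,0],"delta_rot":[-0.0007,0,-0.067],"claw":45},{"delta_pos":[0.293,0.529,0],"delta_rot":[-0.0007,0,-0.067],"claw":45},{"delta_pos":[0.293,0.529,0],"delta_rot":[-0.0007,0,-0.067],"claw":45},{"delta_pos":[0.293,0.529,0],"delta_rot":[-0.0007,0,-0.067],"claw":45},{"delta_pos":[0.293,0.529,0],"delta_rot":[-0.0007,0,-0.067],"claw":45},{"delta_pos":[0.293,0.529,0],"delta_rot":[-0.0007,0,-0.067],"claw":45},{"delta_pos":[0.293,0.529,0],"delta_rot":[-0.0007,0,-0.067],"claw":45},{"delta_pos":[0.293,0.529,0],"delta_rot":[-0.0007,0,-0.067],"claw":45},{"delta_pos":[0.293,0.529,0],"delta_rot":[-0.0007,0,-0.067],"claw":45},{"delta_pos":[0.293,0.529,0],"delta_rot":[-0.0007,0,-0.067],"claw":45},{"delta_pos":[0.293,0.529,0],"delta_rot":[-0.0007,0,-0.067],"claw":45},{"delta_pos":[0.293,0.529,0],"delta_rot":[-0.0007,0,-0.067],"claw":45},{"delta_pos":[0.293,0.529,0],"delta_rot":[-0.0007,0,-0.067],"claw":45},{"delta_pos":[0.293,0.529,0],"delta_rot":[-0.0007,0,-0.067],"claw":45},{"delta_pos":[0.293,0.529,0],"delta_rot":[-0.0007,0,-0.067],"claw":45},{"delta_pos":[0.293,0.529,0],"delta_rot":[-0.0007,0,-0.067],"claw":45},{"delta_pos":[0.293,0.529,0],"delta_rot":[-0.0007,0,-0.067],"claw":45},{"delta_pos":[0.293,0.529,0],"delta_rot":[-0.0007,0,-0.067],"claw":45}], newtons=20)

```text
time: 1.77
eef_pos: [0.5767, -0.0839, 0.2549]
tcp_rot: [-0.702, -0.078, 0.703, -0.078]
contact_force: [-0.6, -0.1, 0.1]
opening: 0.523
```

```bash
python3 - <<'E'
from h import *
M,o=rotto();print(M,o.round(4)); p=ctrl.get_state();print(p["eef_pos"],p["contact_force"],p["opening"],p["time"])
t=ctrl.read_camera("top");s=ctrl.read_camera("side")
a=cv2.resize(t[130:240,230:360],None,fx=3,fy=3,interpolation=cv2.INTER_CUBIC);b=cv2.resize(s[75:225,210:340],None,fx=3,fy=3,interpolation=cv2.INTER_CUBIC)
c=np.zeros((450,780,3),np.uint8);c[:330,:390]=a;c[:,390:]=b;cv2.imwrite("pics/m1.png",c)
E
```

```text
[[-0.001  0.22  -0.975]
 [-0.    -0.975 -0.22 ]
 [-1.    -0.     0.001]] [[-4.000e-04 -1.000e-04 -9.991e-01]
 [ 0.000e+00 -2.000e-04  9.000e-04]]
[ 0.57670256 -0.08392543  0.25492188] [-0.55187193 -0.1200128   0.0830953 ] 0.523438755297242 1.7667
```

View pics/m1.png

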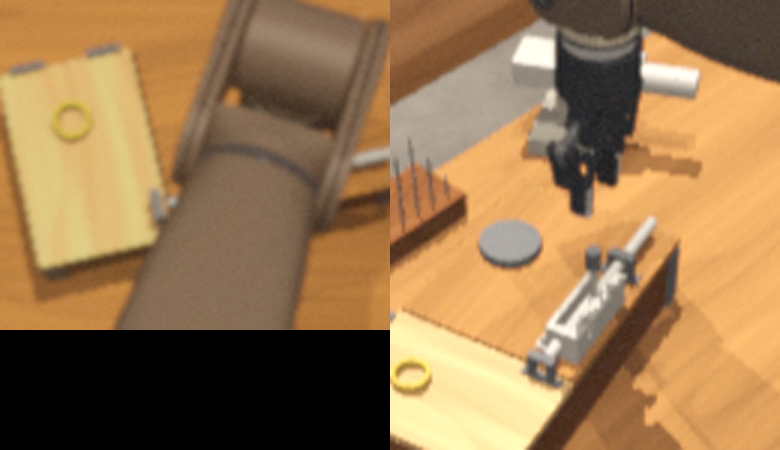

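The jaws are lined up over the knob, which is at (592,258) in the right half of the picture. I'll descend and grip gently.

play_rows(targets=[{"delta_pos":[0,0.001,-0.035],"delta_rot":[0,0,0.001],"claw":45},{"delta_pos":[0,0.001,-0.065],"delta_rot":[0,0,0.001],"claw":45},{"delta_pos":[0,0.001,-0.083],"delta_rot":[0,0,0.001],"claw":45},{"delta_pos":[0,0.001,-0.089],"delta_rot":[0,0,0.001],"claw":45},{"delta_pos":[0,0.001,-0.089],"delta_rot":[0,0,0.001],"claw":35},{"delta_pos":[0,0.001,-0.089],"delta_rot":[0,0,0.001],"claw":28}])

```text
time: 2.37
eef_pos: [0.5773, -0.0833, 0.167]
tcp_rot: [0.703, 0.079, -0.702, 0.08]
contact_force: [0.3, -0.3, -0.9]
opening: 0.33
```

play_rows(targets=[{"delta_pos":[0,0,0],"delta_rot":[0,0,0],"claw":22},{"delta_pos":[0,0,0],"delta_rot":[0,0,0],"claw":18},{"delta_pos":[0,0,0],"delta_rot":[0,0,0],"claw":14},{"delta_pos":[0,0,0],"delta_rot":[0,0,0],"claw":12},{"delta_pos":[0,0,0],"delta_rot":[0,0,0],"claw":10},{"delta_pos":[0,0,0],"delta_rot":[0,0,0],"claw":10}], newtons=20)

```text
time: 2.87
eef_pos: [0.5783, -0.0833, 0.169]
tcp_rot: [0.704, 0.079, -0.701, 0.08]
contact_force: [-0.5, 1.9, 6.5]
opening: 0.177
```

```bash
python3 - <<'E'
from h import *
p=ctrl.get_state();print(p["eef_pos"],p["contact_force"],p["wrist_torque"],p["opening"]*85.4,p["time"])
s=ctrl.read_camera("side")
cv2.imwrite("pics/m2.png",cv2.resize(s[75:225,210:340],None,fx=4,fy=4,interpolation=cv2.INTER_CUBIC))
E
```

```text
[ 0.57831412 -0.08330516  0.16904695] [-0.54972274  1.86154563  6.49205068] [ 0.44717118  0.19926991 -0.02765062] 15.124575959358062 2.8667
```

View pics/m2.png

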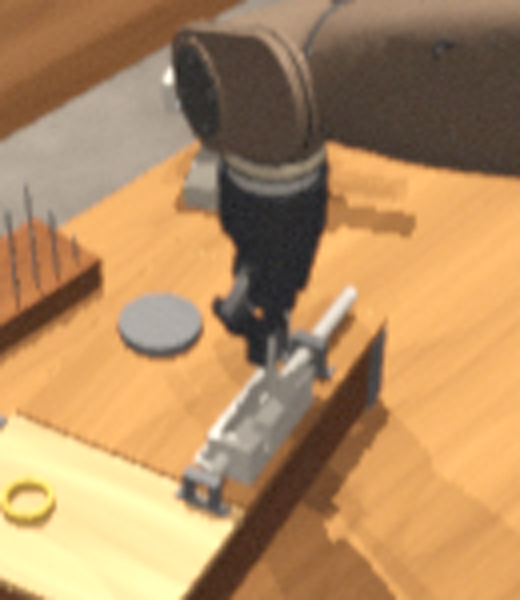

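The grip stopped on the knob at about 15 mm opening. The picture shows the fingers either side of the handle at about (270,345). Now I'll slide a first bit.

play_rows(targets=[{"delta_pos":[-0.0007,0.0029,0],"delta_rot":[0,0,0],"claw":10},{"delta_pos":[-0.0013,0.0058,0],"delta_rot":[0,0,0],"claw":10},{"delta_pos":[-0.002,0.0088,0],"delta_rot":[0,0,0],"claw":10},{"delta_pos":[-0.0027,0.0117,0],"delta_rot":[0,0,0],"claw":10}])

```text
time: 3.25
eef_pos: [0.5756, -0.072, 0.1691]
tcp_rot: [0.704, 0.078, -0.701, 0.08]
contact_force: [-0.8, -3.3, 1.0]
opening: 0.176
```

play_rows(targets=[{"delta_pos":[-0.0007,0.0029,0],"delta_rot":[0,0,0],"claw":10},{"delta_pos":[-0.0013,0.0058,0],"delta_rot":[0,0,0],"claw":10},{"delta_pos":[-0.002,0.0088,0],"delta_rot":[0,0,0],"claw":10},{"delta_pos":[-0.0027,0.0117,0],"delta_rot":[0,0,0],"claw":10},{"delta_pos":[-0.0033,0.0146,0],"delta_rot":[0,0,0],"claw":10},{"delta_pos":[-0.004,0.0175,0],"delta_rot":[0,0,0],"claw":10},{"delta_pos":[-0.0047,0.0205,0],"delta_rot":[0,0,0],"claw":10},{"delta_pos":[-0.0054,0.0234,0],"delta_rot":[0,0,0],"claw":10},{"delta_pos":[-0.006,0.0263,0],"delta_rot":[0,0,0],"claw":10},{"delta_pos":[-0.0067,0.0292,0],"delta_rot":[0,0,0],"claw":10}])

```text
time: 4.08
eef_pos: [0.5688, -0.0425, 0.1692]
tcp_rot: [0.704, 0.078, -0.701, 0.08]
contact_force: [-0.4, -3.4, 0.6]
opening: 0.18
```

play_rows(targets=[{"delta_pos":[-0.0003,0.0015,0],"delta_rot":[0,0,0],"claw":10},{"delta_pos":[-0.0007,0.0029,0],"delta_rot":[0,0,0],"claw":10},{"delta_pos":[-0.001,0.0044,0],"delta_rot":[0,0,0],"claw":10}])

```text
time: 4.33
eef_pos: [0.5677, -0.0379, 0.1692]
tcp_rot: [0.704, 0.078, -0.701, 0.081]
contact_force: [-1.1, -3.3, 0.1]
opening: 0.176
```

play_rows(targets=[{"delta_pos":[-0.0003,0.0015,0],"delta_rot":[0,0,0],"claw":10},{"delta_pos":[-0.0005,0.0024,0],"delta_rot":[0,0,0],"claw":10}])

```text
time: 4.5
eef_pos: [0.5671, -0.0354, 0.1691]
tcp_rot: [0.704, 0.079, -0.702, 0.08]
contact_force: [-0.1, -3.5, 1.3]
opening: 0.18
```

play_rows(targets=[{"delta_pos":[-0.0003,0.0015,0],"delta_rot":[0,0,0],"claw":10},{"delta_pos":[-0.0007,0.0029,0],"delta_rot":[0,0,0],"claw":10}])

```text
time: 4.67
eef_pos: [0.5664, -0.0324, 0.1691]
tcp_rot: [0.704, 0.079, -0.702, 0.08]
contact_force: [-0.0, -2.1, 0.3]
opening: 0.178
```

play_rows(targets=[{"delta_pos":[-0.0003,0.0015,0],"delta_rot":[0,0,0],"claw":10},{"delta_pos":[-0.0007,0.0029,0],"delta_rot":[0,0,0],"claw":10}])

```text
time: 4.83
eef_pos: [0.5657, -0.0293, 0.1691]
tcp_rot: [0.704, 0.079, -0.702, 0.08]
contact_force: [-0.5, -3.3, 1.0]
opening: 0.175
```

play_rows(targets=[{"delta_pos":[-0.0003,0.0015,0],"delta_rot":[0,0,0],"claw":10},{"delta_pos":[-0.0007,0.0029,0],"delta_rot":[0,0,0],"claw":10}])

```text
time: 5.0
eef_pos: [0.565, -0.0263, 0.1691]
tcp_rot: [0.704, 0.079, -0.701, 0.08]
contact_force: [-0.1, -2.8, 0.6]
opening: 0.176
```

play_rows(targets=[{"delta_pos":[-0.0003,0.0015,0],"delta_rot":[0,0,0],"claw":10},{"delta_pos":[-0.0005,0.0024,0],"delta_rot":[0,0,0],"claw":10}])

```text
time: 5.17
eef_pos: [0.5644, -0.0236, 0.1691]
tcp_rot: [0.704, 0.079, -0.702, 0.08]
contact_force: [-0.7, -3.0, 0.9]
opening: 0.178
```

play_rows(targets=[{"delta_pos":[-0.0003,0.0015,0],"delta_rot":[0,0,0],"claw":10},{"delta_pos":[-0.0005,0.0024,0],"delta_rot":[0,0,0],"claw":10}])

```text
time: 5.33
eef_pos: [0.5638, -0.021, 0.1691]
tcp_rot: [0.704, 0.079, -0.702, 0.08]
contact_force: [-1.5, -3.1, 1.4]
opening: 0.179
```

play_rows(targets=[{"delta_pos":[-0.0003,0.0015,0],"delta_rot":[0,0,0],"claw":10},{"delta_pos":[-0.0005,0.0024,0],"delta_rot":[0,0,0],"claw":10}])

```text
time: 5.5
eef_pos: [0.5632, -0.0186, 0.1691]
tcp_rot: [0.704, 0.079, -0.702, 0.081]
contact_force: [0.1, -6.1, -0.1]
opening: 0.178
```

play_rows(targets=[{"delta_pos":[-0.0002,0.0008,0],"delta_rot":[0,0,0],"claw":10}])

```text
time: 5.58
eef_pos: [0.5632, -0.0185, 0.1691]
tcp_rot: [0.704, 0.078, -0.701, 0.082]
contact_force: [0.6, -8.5, -0.5]
opening: 0.179
```

Stop found: two readings, 6.1 N then 8.5 N, with no further motion. Easing back 14 mm.

play_rows(targets=[{"delta_pos":[0.0007,-0.0029,0],"delta_rot":[0,0,0],"claw":10},{"delta_pos":[0.0013,-0.0058,0],"delta_rot":[0,0,0],"claw":10},{"delta_pos":[0.002,-0.0088,0],"delta_rot":[0,0,0],"claw":10},{"delta_pos":[0.0027,-0.0117,0],"delta_rot":[0,0,0],"claw":10},{"delta_pos":[0.0032,-0.014,0],"delta_rot":[0,0,0],"claw":10},{"delta_pos":[0.0032,-0.014,0],"delta_rot":[0,0,0],"claw":10}])

```text
time: 6.08
eef_pos: [0.5666, -0.0328, 0.1691]
tcp_rot: [0.704, 0.078, -0.701, 0.081]
contact_force: [-1.4, 1.6, 1.1]
opening: 0.18
```

play_rows(targets=[{"delta_pos":[-0.0051,-0.0012,-0.0003],"delta_rot":[0,0,0],"claw":10},{"delta_pos":[-0.0101,-0.0023,-0.001],"delta_rot":[0,0,0],"claw":10},{"delta_pos":[-0.015,-0.0034,-0.0023],"delta_rot":[0,0,0],"claw":10}])

```text
time: 6.33
eef_pos: [0.5527, -0.0363, 0.168]
tcp_rot: [0.706, 0.078, -0.7, 0.082]
contact_force: [2.7, 2.9, 4.5]
opening: 0.177
```

play_rows(targets=[{"delta_pos":[-0.0028,-0.0006,-0.0008],"delta_rot":[0,0,0],"claw":10},{"delta_pos":[-0.0057,-0.0013,-0.0018],"delta_rot":[0,0,0],"claw":10}])

```text
time: 6.5
eef_pos: [0.547, -0.0377, 0.1667]
tcp_rot: [0.706, 0.077, -0.699, 0.082]
contact_force: [2.9, 2.8, 3.0]
opening: 0.178
```

play_rows(targets=[{"delta_pos":[-0.0024,-0.0005,-0.001],"delta_rot":[0,0,0],"claw":10},{"delta_pos":[-0.0047,-0.0011,-0.0022],"delta_rot":[0,0,0],"claw":10},{"delta_pos":[-0.007,-0.0016,-0.0034],"delta_rot":[0,0,0],"claw":10},{"delta_pos":[-0.0091,-0.0021,-0.0046],"delta_rot":[0,0,0],"claw":10}])

```text
time: 6.83
eef_pos: [0.5378, -0.04, 0.1628]
tcp_rot: [0.706, 0.077, -0.699, 0.082]
contact_force: [0.3, 2.6, 5.3]
opening: 0.181
```

play_rows(targets=[{"delta_pos":[-0.0031,-0.0007,-0.002],"delta_rot":[0,0,0],"claw":10},{"delta_pos":[-0.0061,-0.0014,-0.0041],"delta_rot":[0,0,0],"claw":10},{"delta_pos":[-0.009,-0.002,-0.0066],"delta_rot":[0,0,0],"claw":10},{"delta_pos":[-0.0118,-0.0027,-0.0093],"delta_rot":[0,0,0],"claw":10},{"delta_pos":[-0.0136,-0.0031,-0.0112],"delta_rot":[0,0,0],"claw":10},{"delta_pos":[-0.0151,-0.0035,-0.0132],"delta_rot":[0,0,0],"claw":10}])

```text
time: 7.33
eef_pos: [0.5217, -0.0439, 0.1494]
tcp_rot: [0.705, 0.077, -0.7, 0.083]
contact_force: [-0.7, 1.8, 5.4]
opening: 0.177
```

play_rows(targets=[{"delta_pos":[-0.0015,-0.0003,-0.002],"delta_rot":[0,0,0],"claw":10},{"delta_pos":[-0.0027,-0.0006,-0.004],"delta_rot":[0,0,0],"claw":10},{"delta_pos":[-0.0053,-0.0012,-0.0084],"delta_rot":[0,0,0],"claw":10},{"delta_pos":[-0.0073,-0.0017,-0.0132],"delta_rot":[0,0,0],"claw":10},{"delta_pos":[-0.0089,-0.002,-0.0181],"delta_rot":[0,0,0],"claw":10}])

```text
time: 7.75
eef_pos: [0.5115, -0.0464, 0.1306]
tcp_rot: [0.704, 0.077, -0.701, 0.083]
contact_force: [-3.3, -1.0, 4.5]
opening: 0.18
```

play_rows(targets=[{"delta_pos":[-0.0006,-0.0001,-0.002],"delta_rot":[0,0,0],"claw":10},{"delta_pos":[-0.0011,-0.0002,-0.0043],"delta_rot":[0,0,0],"claw":10},{"delta_pos":[-0.0016,-0.0003,-0.007],"delta_rot":[0,0,0],"claw":10},{"delta_pos":[-0.0018,-0.0003,-0.0094],"delta_rot":[0,0,0],"claw":10}])

```text
time: 8.08
eef_pos: [0.509, -0.047, 0.1206]
tcp_rot: [0.703, 0.077, -0.702, 0.083]
contact_force: [-3.0, -1.9, 4.6]
opening: 0.176
```

play_rows(targets=[{"delta_pos":[-0.0003,0,-0.0015],"delta_rot":[0,0,0],"claw":10},{"delta_pos":[-0.0004,0,-0.003],"delta_rot":[0,0,0],"claw":10}])

```text
time: 8.25
eef_pos: [0.5085, -0.0471, 0.1174]
tcp_rot: [0.703, 0.077, -0.702, 0.083]
contact_force: [-1.3, 0.3, 3.2]
opening: 0.182
```

play_rows(targets=[{"delta_pos":[0,0,-0.0015],"delta_rot":[0,0,0],"claw":10},{"delta_pos":[0,0,-0.0025],"delta_rot":[0,0,0],"claw":10}])

```text
time: 8.42
eef_pos: [0.5084, -0.0471, 0.1146]
tcp_rot: [0.703, 0.077, -0.702, 0.084]
contact_force: [-1.9, -0.5, 3.5]
opening: 0.176
```

play_rows(targets=[{"delta_pos":[0,0,-0.0015],"delta_rot":[0,0,0],"claw":10}])

```text
time: 8.5
eef_pos: [0.5083, -0.0472, 0.113]
tcp_rot: [0.703, 0.077, -0.702, 0.084]
contact_force: [-1.9, -0.9, 2.6]
opening: 0.176
```

play_rows(targets=[{"delta_pos":[0,0,-0.0015],"delta_rot":[0,0,0],"claw":10}])

```text
time: 8.58
eef_pos: [0.5084, -0.0472, 0.1114]
tcp_rot: [0.703, 0.077, -0.702, 0.084]
contact_force: [-1.4, -0.6, 3.7]
opening: 0.185
```

```bash
python3 - <<'E'
from h import *
p=ctrl.get_state();print(p["eef_pos"],p["contact_force"],p["wrist_torque"],p["time"])
s=ctrl.read_camera("side")
cv2.imwrite("pics/m3.png",cv2.resize(s[115:235,225:345],None,fx=5,fy=5,interpolation=cv2.INTER_CUBIC))
E
```

```text
[ 0.50835011 -0.04716942  0.11138257] [-1.36019187 -0.6098131   3.67218739] [0.02947922 0.10318033 0.08380154] 8.5833
```

View pics/m3.png

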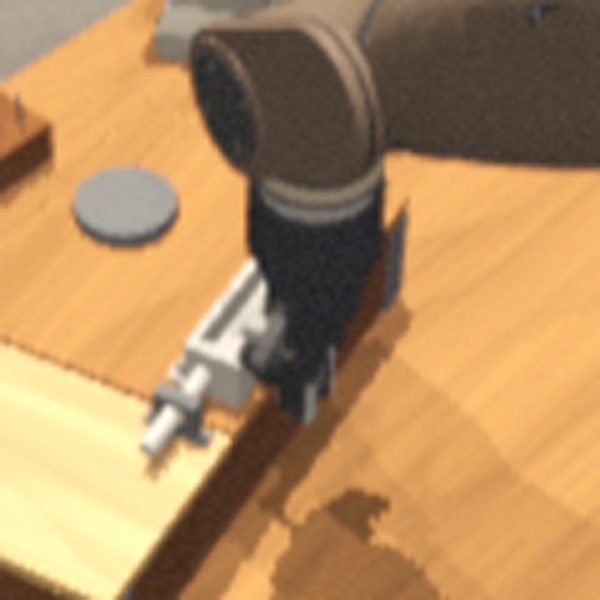

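The rod end is now through the keeper (at (150,440)) and the handle is down at the front, hidden by the gripper. There's still no seat resistance, so I'll continue gently.

play_rows(targets=[{"delta_pos":[0,0,-0.0015],"delta_rot":[0,0,0],"claw":10}])

```text
time: 8.72
eef_pos: [0.5084, -0.0471, 0.1096]
tcp_rot: [0.703, 0.077, -0.702, 0.084]
contact_force: [-1.6, -0.7, 2.9]
opening: 0.177
```

play_rows(targets=[{"delta_pos":[0,0,-0.0015],"delta_rot":[0,0,0],"claw":10}])

```text
time: 8.8
eef_pos: [0.5084, -0.0472, 0.108]
tcp_rot: [0.703, 0.077, -0.702, 0.084]
contact_force: [-0.9, -0.5, 3.9]
opening: 0.179
```

The force isn't rising, so the pads may be sliding on the knob. I'll release, lift and look.

play_rows(targets=[{"delta_pos":[0,0,0],"delta_rot":[0,0,0],"claw":20},{"delta_pos":[0,0,0],"delta_rot":[0,0,0],"claw":30},{"delta_pos":[0,0,0],"delta_rot":[0,0,0],"claw":40},{"delta_pos":[0,0,0],"delta_rot":[0,0,0],"claw":40},{"delta_pos":[0,0,0],"delta_rot":[0,0,0],"claw":40},{"delta_pos":[0,0,0.03],"delta_rot":[0,0,0],"claw":40},{"delta_pos":[0,0,0.06],"delta_rot":[0,0,0],"claw":40},{"delta_pos":[0,0,0.09],"delta_rot":[0,0,0],"claw":40},{"delta_pos":[0,0,0.12],"delta_rot":[0,0,0],"claw":40},{"delta_pos":[0,0,0.12],"delta_rot":[0,0,0],"claw":40}])

```text
time: 9.63
eef_pos: [0.5119, -0.0481, 0.2355]
tcp_rot: [0.707, 0.075, -0.698, 0.085]
contact_force: [1.0, -0.8, 0.7]
opening: 0.466
```

```bash
python3 - <<'E'
from h import *
p=ctrl.get_state();print(p["eef_pos"],p["contact_force"],p["opening"],p["time"])
s=ctrl.read_camera("side")
cv2.imwrite("pics/m4.png",cv2.resize(s[115:235,225:345],None,fx=5,fy=5,interpolation=cv2.INTER_CUBIC))
o=np.array([.576,-.083,.108])+Y*.0505
for a in(1.2,1.4,1.57): print(a,(proj("side",o+.052*(-np.sin(a)*X+np.cos(a)*np.array([0,0,1])))-[225,115])*5+2)
E
```

```text
[ 0.51188692 -0.04805886  0.23552403] [ 0.99712868 -0.80072259  0.67375228] 0.4663534822688407 9.6333
1.2 [[291.30900715 349.65093393]]
1.4 [[294.91535755 363.2694497 ]]
1.57 [[295.52462342 374.08139668]]
```

View pics/m4.png

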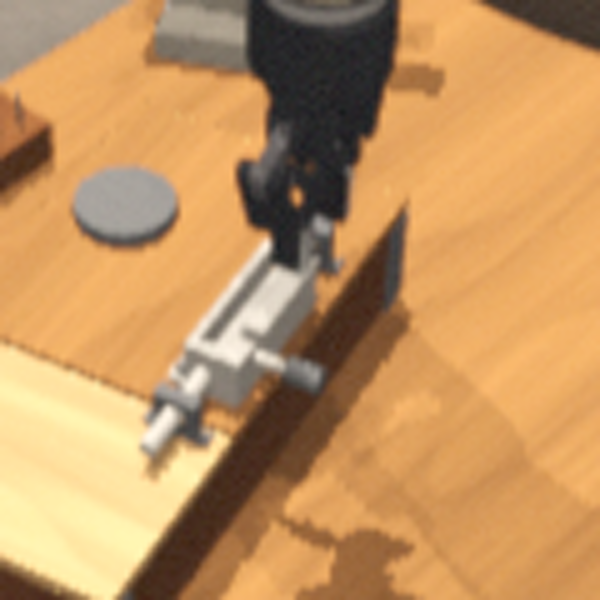

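The handle is down in the notch, with the knob at about (305,372). I'll compare that against the projected angles, using the first picture to remove the camera bias.

```bash
python3 - <<'E'
from h import *
Z=np.array([0,0,1.])
b=np.array([.576,-.083,.108])
c0=(proj("side",b+.052*Z)[0]-[180,135])*5+2; print("bias px*5",np.array([488,131])-c0)
o=b+Y*.0505
f=lambda P:(proj("side",P)[0]-[225,115])*5+2
for a in(1.1,1.3,1.45,1.57):
    u=-np.sin(a)*X+np.cos(a)*Z; p,q=f(o+.022*u),f(o+.064*u); print(a,f(o+.052*u).round(1),p.round(),q.round(),"slope",(q-p)[1]/(q-p)[0])
E
```

```text
bias px*5 [1.72420701 2.55792845]
1.1 [288.4 342.6] [248. 343.] [305. 343.] slope 0.0003440659397060992
1.3 [293.5 356.6] [250. 348.] [311. 360.] slope 0.18620602970004538
1.45 [295.3 366.5] [251. 353.] [313. 372.] slope 0.3120788442882841
1.57 [295.5 374.1] [251. 356.] [314. 381.] slope 0.4094398524912024
```

play_rows(targets=[{"delta_pos":[0,0.0015,0],"delta_rot":[0,0,0],"claw":0},{"delta_pos":[0,0.0015,0],"delta_rot":[0,0,0],"claw":0},{"delta_pos":[0,0.0015,0],"delta_rot":[0,0,0],"claw":0},{"delta_pos":[0,0.0015,0],"delta_rot":[0,0,0],"claw":0},{"delta_pos":[0,0.0015,0],"delta_rot":[0,0,0],"claw":0},{"delta_pos":[0,0.0015,-0.03],"delta_rot":[0,0,0],"claw":0},{"delta_pos":[0,0.0015,-0.06],"delta_rot":[0,0,0],"claw":0},{"delta_pos":[0,0.0015,-0.075],"delta_rot":[0,0,0],"claw":0},{"delta_pos":[0,0.0015,-0.08],"delta_rot":[0,0,0],"claw":0},{"delta_pos":[0,0.0015,-0.08],"delta_rot":[0,0,0],"claw":0}])

```text
time: 10.52
eef_pos: [0.5094, -0.0459, 0.1503]
tcp_rot: [0.704, 0.077, -0.701, 0.084]
contact_force: [0.4, 0.0, 0.3]
opening: 0.001
```

play_rows(targets=[{"delta_pos":[0,0,-0.002],"delta_rot":[0,0,0],"claw":0},{"delta_pos":[0,0,-0.004],"delta_rot":[0,0,0],"claw":0}])

```text
time: 10.68
eef_pos: [0.5103, -0.0462, 0.1475]
tcp_rot: [0.705, 0.076, -0.7, 0.085]
contact_force: [-0.2, 0.6, -0.0]
opening: -0.0
```

play_rows(targets=[{"delta_pos":[0,0,-0.0015],"delta_rot":[0,0,0],"claw":0},{"delta_pos":[0,0,-0.003],"delta_rot":[0,0,0],"claw":0}])

```text
time: 10.85
eef_pos: [0.5111, -0.0464, 0.1456]
tcp_rot: [0.706, 0.076, -0.699, 0.085]
contact_force: [0.2, 0.2, -0.5]
opening: -0.003
```

play_rows(targets=[{"delta_pos":[0,0,-0.001],"delta_rot":[0,0,0],"claw":0},{"delta_pos":[0,0,-0.002],"delta_rot":[0,0,0],"claw":0}])

```text
time: 11.02
eef_pos: [0.5117, -0.0465, 0.1444]
tcp_rot: [0.707, 0.076, -0.698, 0.085]
contact_force: [0.3, 0.5, -0.3]
opening: -0.001
```

play_rows(targets=[{"delta_pos":[0,0,-0.0015],"delta_rot":[0,0,0],"claw":0},{"delta_pos":[0,0,-0.0025],"delta_rot":[0,0,0],"claw":0}])

```text
time: 11.18
eef_pos: [0.5118, -0.0466, 0.142]
tcp_rot: [0.707, 0.076, -0.698, 0.085]
contact_force: [-0.1, -0.8, -0.7]
opening: -0.004
```

play_rows(targets=[{"delta_pos":[0,0,-0.001],"delta_rot":[0,0,0],"claw":0},{"delta_pos":[0,0,-0.002],"delta_rot":[0,0,0],"claw":0}])

```text
time: 11.35
eef_pos: [0.5117, -0.0466, 0.1401]
tcp_rot: [0.707, 0.076, -0.698, 0.085]
contact_force: [-0.9, 0.4, 3.4]
opening: 0.001
```

play_rows(targets=[{"delta_pos":[0,0,-0.001],"delta_rot":[0,0,0],"claw":0}])

```text
time: 11.43
eef_pos: [0.5117, -0.0467, 0.1396]
tcp_rot: [0.706, 0.076, -0.699, 0.085]
contact_force: [-2.8, 0.1, 6.8]
opening: 0.003
```

The seat is firm at the height expected for a level handle. Retreating now.

play_rows(targets=[{"delta_pos":[0,0,0.02],"delta_rot":[0,0,0],"claw":0},{"delta_pos":[0,0,0.05],"delta_rot":[0,0,0],"claw":0},{"delta_pos":[0,0,0.09],"delta_rot":[0,0,0],"claw":0},{"delta_pos":[-0.02,-0.04,0.12],"delta_rot":[0,0,0],"claw":0},{"delta_pos":[-0.02,-0.08,0.13],"delta_rot":[0,0,0],"claw":0},{"delta_pos":[-0.02,-0.12,0.13],"delta_rot":[0,0,0],"claw":0},{"delta_pos":[-0.02,-0.16,0.13],"delta_rot":[0,0,0],"claw":0},{"delta_pos":[-0.02,-0.2,0.13],"delta_rot":[0,0,0],"claw":0},{"delta_pos":[-0.02,-0.2,0.13],"delta_rot":[0,0,0],"claw":0}])

```text
time: 12.18
eef_pos: [0.4913, -0.2524, 0.2698]
tcp_rot: [0.707, 0.073, -0.699, 0.085]
contact_force: [-0.3, 0.3, -0.3]
opening: 0.0
```

```bash
python3 - <<'E'
from h import *
p=ctrl.get_state();print(p["eef_pos"],p["contact_force"],p["time"])
t=ctrl.read_camera("top");s=ctrl.read_camera("side")
r=lambda i,f:cv2.resize(i,None,fx=f,fy=f,interpolation=cv2.INTER_CUBIC)
c=np.zeros((480,790,3),np.uint8);a=r(t[135:235,225:365],2.8);b=r(s[130:240,225:335],3.6);c[:a.shape[0],:a.shape[1]]=a;c[:b.shape[0],394:394+b.shape[1]]=b
cv2.imwrite("pics/f.png",c)
E
```

```text
[ 0.49125705 -0.25238087  0.26984464] [-0.29172556  0.33031196 -0.25177594] 12.1833
```

View pics/f.png

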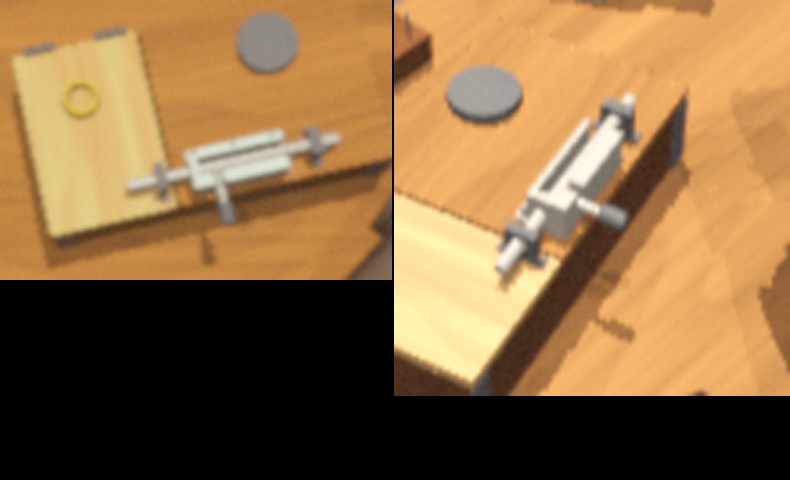

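The picture shows the rod through the keeper (left view (160,182)), the handle in the notch with the knob overhanging the front (left (228,208), right (608,213)), and the disc and ring undisturbed. Signing off.

```bash
python3 -c "
from plant import ctrl
print(ctrl.sign_off())"
```

```text
the job is handed in; nothing more can be done
None
```

The strongbox is locked: the bolt is through the keeper, the handle is down and level in the notch, and the arm is clear. I handed the job in at about 12 s; no verdict is reported.

- **Bolt:** I gripped the knob at 20 N and slid the bolt until it stopped. The force rose from 6.1 N to 8.5 N with no further motion, about 66 mm along. I then eased it back about 14.5 mm, slightly more than 14 mm to allow for flex in the grip.
- **Handle:** I turned it forwards through the notch, with 3–6 N on the tool throughout. Near the bottom the force never rose as expected, probably because the pads were sliding on the knob. I let go and pressed the knob lightly from above with the fingers shut. It met firm resistance, 3.4 N then 6.8 N, at a fingertip height of about 115 mm. A level knob's top should be at 116 mm, so the handle is seated.
- **Last checks:** The final pictures show the rod through the keeper, the knob overhanging the front, and the disc and ring where they were. I compared nothing else on the bench, but the arm met no unexpected force.
- **Disagreement:** An earlier picture, taken before the press, gave a handle angle of about 1.45–1.5 rad, a little short of level. That is roughly the limit of what the picture resolves, so I relied on the press, and I did not re-measure the angle afterwards.

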